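# Shake the parts jars on the touch-start mixer

### The arm

A 7-joint arm with a two-finger parallel gripper is mounted at the origin on the work surface. World frame = base frame: x ahead of the robot, y to its left, z up, the work surface at z = 0. Lengths are in m, angles in rad, forces in N, time in s.
With the tool pointing down it reaches from about 0.425 to 0.95 m from the base axis. Payload 16.7 kg.
Tool frame: the origin (TCP) lies at the very end of the fingers, on their centre line; the grasp point (between the pads) lies robot.grasp_offset behind it (robot.grasp_offset is the distance from the TCP to the grasp point, in m); z points along the fingers, y is the line along which they close (so a half turn about z gives the same grasp; the last joint's range is limited). The gripper opens to 94 mm and grips with 3 to 60 N. Pads are 16 mm wide; open, the fingers measure 119 mm over their backs; the gripper's body (75 mm by 177 mm) begins 78 mm behind the grasp point.
Start: joints at [0.98, 0.426, 0.074, 1.606, -0.034, 1.111, -0.067], TCP at [0.289, -0.61, 0.205] pointing down, gripper open.
Joint ranges: [-2.85, 2.85], [-0.5, 2.14], [-1.23, 1.37], [0.21, 2.46], [-1.02, 4.16], [0.16, 2.05], [-2.73, 2.73]. Speed limits (rad/s): [1.89, 1.89, 2.39, 2.39, 3.01, 3.01, 3.01].

### API

Orientations are given as a rotation vector (axis times angle).
In Python, from rig import robot gives the robot as it stands.
- The arm moves only by the tool play_rows, never from a script. Its argument "increments" is a list of rows, each a list of 7 numbers: the shift along the tool's x, y, z each as a share of 0.025 m, from -1 to 1, then the turn, a rotation vector about the tool's x, y, z each as a share of 180 degrees, from -1 to 1, then the closure, from 0 (fully open) to 1 (shut). In form: [[tx, ty, tz, wx, wy, wz, hand], ...]. A call has 1 to 20 rows; each row shifts and turns the commanded pose from where the row before left it, along the tool's axes as they then stand; what a row does not reach is not made up. A row lasts 1/10 s, in which the tool goes at most 50 mm and 8.59 degrees, less where a joint would pass 70% of its speed; a pose out of reach is approached as far as the arm can. A call with a number of a shift or a turn outside -1 to 1 is refused whole. A call with a gripper value outside its range is refused whole. The fingers move at their own pace and stop on an object; the grip force is fixed at half the most. Time passes only in rows, so rows that do not move let the fingers close. It gives the time, the measured TCP pose, the force, the opening and the grip force at its end, in the units of the state.
- robot.get_state(): the state, without advancing time (a new reading comes with each control period).
- robot.read_camera(name): name is "side" or "top"; returns the picture (384x512x3 uint8, red, green, blue); there is no depth.
- robot.camera_info(name): a dict with "fov_y" (degrees; the focal length in pixels is half the picture's height over the tangent of half this angle, whatever the lens; pixels are square), "cx", "cy" (the principal point, pixels), "dist" ([k1, k2, p1, p2, k3] as OpenCV has them; the pictures are not rectified), "pose" (4x4, takes a point from camera to world coordinates). Camera axes: x right, y down, z forward; pixel columns grow to the right and rows downward; lengths in m; the calibration is good to about 2 mm. A picture is of the moment at which its call begins. camera_info takes no time and is no camera call.
- robot.close_job(): hands the job in; it is judged then, once.
The state is a dict: "t": time; "qpos": joint angles; "dq": joint speeds; "joint_torque": joint torques, N m; "position": TCP position; "tool_rot": TCP orientation; "ft_force": force on the tool from outside, world axes, zero at the start; "torque": the same for the moment, N m; "grip_width": finger opening in m; "gripper_force": force on a finger pad.
Only numpy, scipy, OpenCV 4.12 (cv2) and the standard library are available. Lean on these libraries where they do the work, as an engineer would, in place of code of your own. Each camera call takes 0.05 s, during which the arm holds its last target. There are 200 camera calls.

### The job

Shake the closed parts jars on the watch bench's touch-start mixer: first swing the mixer's yellow brace out to its end stop and leave it out while you work (the pad must never be pressed without it). Then take the jars that are there in the order red, yellow, green, blue, press each one upright on the middle of the sprung pad until the pad is fully down, keep it down for two seconds, and then stand it upright in the aluminium tray. When all are in the tray, fold the brace right back in to its stop, along the mixer's front; leave the other things on the bench alone.

Things in the scene. Friction and masses are not known exactly. Their poses are not given: they have to be found in the camera images.
- pad (a joint): how far the mixer's round black sprung pad is pressed down: 0 up, 0.012 m fully depressed. It starts to sink at about 5 N and needs about 14.5 N to be fully down (a firm end stop); it springs back when released. A jar merely standing on it does not sink it
- mixer: white mixer, a low box 130 mm deep (its x), 150 mm wide (its y) and 54 mm high, fixed to the bench; a grey collar of 88 mm diameter round the pad stands 60 mm high. Origin on the table under its centre and under the pad's centre; x points away from its front (the side with the blue strip, towards the robot), y to its left seen from the robot, z up; its place and yaw vary
- pad_top (a point): centre of the top face of the pad (it sinks with the pad), 78 mm above the table when up. The pad is a level black rubber disc 76 mm in diameter on top of the mixer; axes as the mixer's
- brace (a joint): angle of the mixer's brace, a yellow bar lying level, 19 to 31 mm above the table, in front of the mixer, on an upright hinge: 0 rad folded parallel to the mixer's front, 1.3 rad fully out at its end stop, pointing towards the robot. It grows clockwise seen from above. It is stiff (about 1.5 N at the peg) and stays where it is left; it has firm stops at both ends
- brace_peg (a point): top centre of the upright black round peg at the free end of the brace, the part to pinch or push: 16 mm in diameter, 53 mm tall, its top 84 mm above the table; 105 mm from the hinge axis. Folded, it stands 35 mm in front of the mixer's front face
- brace_hinge (a point): on the brace's upright hinge axis, at the same height as brace_peg (84 mm)
- mat: thin green mat, 240 x 200 x 4 mm (x, y, z), fixed, where the jars stand at first; origin at the centre of its underside on the table, z up
- tray: flat aluminium tray, 240 x 200 mm (x, y) outside, floor 4 mm thick, rim 5 mm thick and 10 mm high (above the table), fixed; origin at the centre of its underside, z up. The finished jars go here. The mat and the tray are on either side of the mixer, and which is on the left varies
- jar_red: closed round white jar with a red cap, upright, a plain cylinder 54 mm in diameter and 64 mm high in all, about 0.11 to 0.22 kg; origin at the centre of its underside, z up through the cap. Two to four of the four jars are there
- jar_yellow: closed round white jar with a yellow cap, upright, a plain cylinder 54 mm in diameter and 64 mm high in all, about 0.11 to 0.22 kg; origin at the centre of its underside, z up through the cap. Two to four of the four jars are there
- jar_green: closed round white jar with a green cap, upright, a plain cylinder 54 mm in diameter and 64 mm high in all, about 0.11 to 0.22 kg; origin at the centre of its underside, z up through the cap. Two to four of the four jars are there
- jar_blue: closed round white jar with a blue cap, upright, a plain cylinder 54 mm in diameter and 64 mm high in all, about 0.11 to 0.22 kg; origin at the centre of its underside, z up through the cap. Two to four of the four jars are there
- glue: bystander: red glue bottle, 42 mm in diameter, 105 mm tall; origin under its centre
- loupe: bystander: black eye loupe, 48 mm in diameter, 42 mm tall; origin under its centre
- driver: bystander: screwdriver lying on the bench, 150 mm long
- watch: bystander: steel watch lying flat, 190 mm long
- strap_watch: bystander: watch on a black rubber strap lying flat, 190 mm long
- dust_cup: bystander: brass cup, 60 mm in diameter, 30 mm high; origin under its centre
Things that resemble listed ones, but are neither listed nor needed, are in the scene too. What is shaped like the jar_red but pink is not meant.

How it is judged:
By the outcome, as a careful person would: the job done as asked, in the order asked, and still so for the second after the job is handed in, with the robot touching nothing.
Of jar_red, jar_yellow, jar_green, jar_blue only 2 to 4 are there at a start; the rules pass over those that are not, and their reading is None.
At some moment in a run one of jar_red, jar_yellow, jar_green, jar_blue may be knocked a few centimetres aside while the robot is not near it.
Once in a run the grip may slacken for a moment while it holds something.
It also fails if it takes over 210 s, if anything falls off the work surface, if the arm or the gripper's body presses on something with over 40 N, if the wrist force passes 120 N, or if a joint passes its speed limit or range.

## Working session

There is one attempt and no reset: what is moved stays moved. The work goes in short steps, Python scripts to look and compute and a tool call to move; the robot and the scene stay as the last step left them, time stands still between calls to the robot, and variables do not carry over. Pictures are saved under pics/ and viewed, at most 14 in all, crops included, and the job is handed in when it is done.

Besides the shell and the picture viewer there is one more tool, called after "Emit:" by a JSON object that holds its "name" and its "arguments". play_rows: Moves the arm, as the interface text tells. Shift numbers are shares of 0.025 m and turn numbers shares of 180 degrees, none past 1 either way. Its arguments: {"type":"object","properties":{"increments":{"type":"array"}},"required":["increments"]}

```bash
mkdir -p pics; ls; python3 - <<'E'
from rig import robot
import cv2,numpy as np
np.set_printoptions(precision=4,suppress=True)
for n in("top","side"):
    im=robot.read_camera(n); cv2.imwrite(f"pics/{n}0.png",im[:,:,::-1])
    print(n,robot.camera_info(n))
print(robot.get_state(), robot.grasp_offset)
E
```

```text
pics
top {'fov_y': 53.06121639820783, 'cx': 262.2398806329101, 'cy': 190.9450821080202, 'dist': array([-0.0981,  0.    ,  0.    ,  0.    ,  0.    ]), 'pose': array([[ 0.0171, -0.9974,  0.0707,  0.4644],
       [-0.9997, -0.016 ,  0.0163, -0.0184],
       [-0.0151, -0.071 , -0.9974,  1.2972],
       [ 0.    ,  0.    ,  0.    ,  1.    ]])}
side {'fov_y': 54.24012806204177, 'cx': 257.6727892119656, 'cy': 192.5013066524395, 'dist': array([-0.1201,  0.    ,  0.    ,  0.    ,  0.    ]), 'pose': array([[-0.9057, -0.2919,  0.3073,  0.1851],
       [-0.4237,  0.6412, -0.6397,  0.7122],
       [-0.0103, -0.7096, -0.7045,  0.8914],
       [ 0.    ,  0.    ,  0.    ,  1.    ]])}
{'t': 0.1, 'qpos': array([ 0.9795,  0.4267,  0.0739,  1.6065, -0.0341,  1.1108, -0.0671]), 'dq': array([ 0.0014, -0.0005, -0.0009, -0.0017,  0.0001,  0.0012, -0.0013]), 'joint_torque': array([  0.0071, -93.7456,   3.6754, -45.5042,  -0.0487,   0.0167,
         0.0001]), 'position': array([ 0.2884, -0.6099,  0.2049]), 'tool_rot': array([-3.0642, -0.688 ,  0.0005]), 'ft_force': array([-0.1933, -0.5575, -0.1838]), 'torque': array([ 0.0183, -0.0011, -0.025 ]), 'gripper_force': 0.0, 'grip_width': 0.09415795793390387} 0.0188
```

View pics/top0.png

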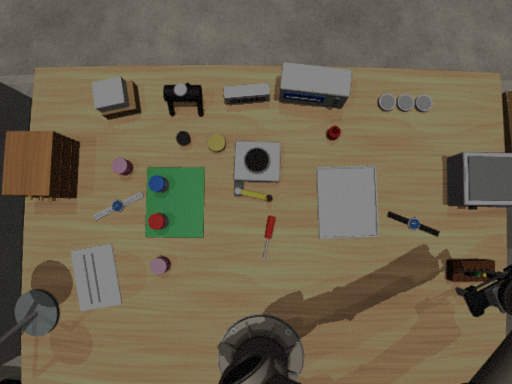

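View pics/side0.png

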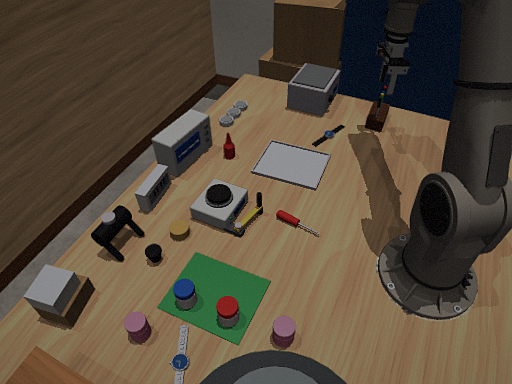

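The top view shows the red cap at (157,221) and blue cap at (158,184), both on the mat. The mixer is at (258,160), with the brace hinge near (239,190) and the peg near (269,198). The tray is at (348,202). Candidates for the red jar:
- (157,221): saturated red, and on the mat, so this one fits.
- (122,166) and (160,266): pink decoys off the mat.
- (333,132): the glue bottle.

(217,143) is the low brass cup, not a yellow jar. I'll confirm this in one crop.

```bash
cat > h.py <<'E'
from rig import robot
import cv2,numpy as np
from scipy.spatial.transform import Rotation as R
np.set_printoptions(precision=4,suppress=True)
def KD(n):
    c=robot.camera_info(n); f=192/np.tan(np.radians(c["fov_y"]/2))
    return np.array([[f,0,c["cx"]],[0,f,c["cy"]],[0,0,1.]]),np.array(c["dist"]),np.array(c["pose"])
def at_z(n,uv,z):
    K,D,P=KD(n); p=cv2.undistortPoints(np.array(uv,float).reshape(-1,1,2),K,D).reshape(-1,2)
    d=np.c_[p,np.ones(len(p))]@P[:3,:3].T
    return P[:3,3]+d*((z-P[2,3])/d[:,2])[:,None]
def proj(n,X):
    K,D,P=KD(n); Q=np.linalg.inv(P)
    return cv2.projectPoints(np.array(X,float).reshape(-1,3),cv2.Rodrigues(Q[:3,:3])[0],Q[:3,3],K,D)[0].reshape(-1,2)
def blobs(im,lo,hi,box=None,amin=15):
    m=cv2.inRange(cv2.cvtColor(im,cv2.COLOR_RGB2HSV),lo,hi)
    if box: z=np.zeros_like(m); x0,y0,x1,y1=box; z[y0:y1,x0:x1]=m[y0:y1,x0:x1]; m=z
    n,l,s,c=cv2.connectedComponentsWithStats(m)
    return [(c[i].round(1).tolist(),s[i].tolist()) for i in range(1,n) if s[i,4]>=amin]
E
python3 - <<'E'
from h import *
t=cv2.imread("pics/top0.png");s=cv2.imread("pics/side0.png")
big=lambda a:cv2.resize(a,(400,300),interpolation=cv2.INTER_CUBIC)
o=np.vstack([np.hstack([big(t[150:240,100:220]),big(t[135:216,210:318])]),np.hstack([big(s[245:365,120:280]),big(s[170:245,180:280])])])
cv2.imwrite("pics/crop1.png",o)
t=t[:,:,::-1].copy();s=s[:,:,::-1].copy()
for n,im in(("top",t),("side",s)):
    print(n,"red",blobs(im,(0,170,60),(6,255,255)),"\nblue",blobs(im,(105,150,60),(125,255,255)),"\nyel",blobs(im,(20,150,60),(32,255,255)),"\ngreen",blobs(im,(50,100,30),(85,255,255)))
E
```

```text
top red [([333.8, 132.1], [328, 126, 12, 12, 75]), ([156.2, 220.9], [148, 214, 17, 15, 195]), ([269.6, 226.1], [265, 216, 10, 22, 130])] 
blue [([156.5, 183.1], [149, 176, 16, 16, 196]), ([117.4, 205.5], [113, 202, 9, 8, 39]), ([414.5, 223.8], [410, 220, 9, 8, 42])] 
yel [([253.4, 194.3], [241, 189, 26, 11, 121])] 
green [([177.5, 201.9], [145, 167, 60, 71, 3406])]
side red [([228.4, 144.4], [224, 136, 10, 14, 60]), ([287.2, 216.9], [277, 210, 22, 15, 141]), ([226.8, 306.1], [217, 296, 21, 20, 303])] 
blue [([329.0, 132.8], [325, 131, 8, 5, 24]), ([183.1, 287.6], [173, 279, 21, 18, 298]), ([179.6, 360.9], [173, 355, 14, 14, 138])] 
yel [([249.4, 215.6], [240, 206, 22, 20, 119])] 
green [([217.2, 295.6], [157, 252, 114, 93, 4709])]
```

View pics/crop1.png

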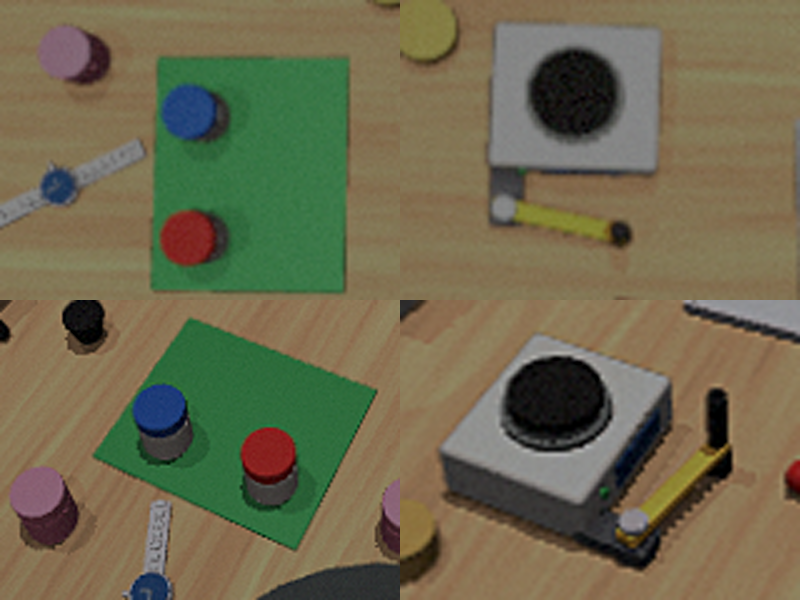

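The crop confirms it. Red and blue (saturated, white bodies) stand on the mat, the pink jars stand off it, and there is no yellow or green jar. The brace is partly open, with the hinge at crop (503,208) and the peg at (620,232).

```bash
python3 - <<'E'
from h import *
c=lambda x,y:(210+(x-400)/3.704,135+y/3.704)
cs=lambda x,y:(180+(x-400)/4,170+(y-300)/4)
cor=at_z("top",[c(496,23),c(661,30),c(655,172),c(490,166)],.054)
print("corners",cor,"mean",cor.mean(0),"sides",[np.linalg.norm(cor[i]-cor[i-1]) for i in range(4)])
print("yaw deg front/back",[np.degrees(np.arctan2(v[0],-v[1])) for v in(cor[1]-cor[0],cor[2]-cor[3])],"sides",[np.degrees(np.arctan2(-v[1],v[0])) for v in (cor[0]-cor[3],cor[1]-cor[2])])
print("pad top/side",at_z("top",[c(574,94)],.078),at_z("side",[cs(555,396)],.078))
print("peg",at_z("top",[c(620,230)],.084),at_z("side",[cs(717,393)],.084))
print("hinge(~.04)",at_z("top",[c(503,208)],.04),at_z("side",[cs(633,522)],.04))
print("red",at_z("top",[(156.4,221)],.068),at_z("side",[(227,304.5)],.068))
print("blue",at_z("top",[(156.8,183.3)],.068),at_z("side",[(184.3,286.5)],.068))
print("mat", at_z("top",[(145+(0),237.5),(203.5,237.5),(205,167.5),(147,167)],.004))
print("tray", at_z("top",[(316.5,167),(375,166),(378,237),(319.5,239)],.01))
s=robot.get_state();print(R.from_rotvec(s["tool_rot"]).as_matrix())
E
```

```text
corners [[ 0.7147  0.0911  0.054 ]
 [ 0.7104 -0.0551  0.054 ]
 [ 0.5843 -0.0515  0.054 ]
 [ 0.5873  0.0934  0.054 ]] mean [0.6492 0.0195 0.054 ] sides [np.float64(0.12740912301482446), np.float64(0.14621398884288944), np.float64(0.1262072678698399), np.float64(0.14492086401951867)]
yaw deg front/back [np.float64(-1.6717427244757932), np.float64(-1.1994853564827197)] sides [np.float64(1.0547185528612937), np.float64(1.6381445020512948)]
pad top/side [[0.6486 0.02   0.078 ]] [[0.6461 0.0292 0.078 ]]
peg [[ 0.5313 -0.0215  0.084 ]] [[ 0.5315 -0.02    0.084 ]]
hinge(~.04) [[0.5515 0.0823 0.04  ]] [[0.55   0.0888 0.04  ]]
red [[0.4488 0.3415 0.068 ]] [[0.4487 0.3438 0.068 ]]
blue [[0.5709 0.3445 0.068 ]] [[0.57   0.3457 0.068 ]]
mat [[0.3912 0.398  0.004 ]
 [0.3959 0.1976 0.004 ]
 [0.6329 0.1989 0.004 ]
 [0.6321 0.3999 0.004 ]]
tray [[ 0.6395 -0.1789  0.01  ]
 [ 0.6464 -0.3778  0.01  ]
 [ 0.4073 -0.3875  0.01  ]
 [ 0.3982 -0.1909  0.01  ]]
[[ 0.904   0.4275 -0.0006]
 [ 0.4275 -0.904   0.001 ]
 [-0.0001 -0.0011 -1.    ]]
```

Everything agrees with the given sizes: the mixer is at (0.649, 0.020) with a yaw of about -1.4°, the peg is at (0.531,-0.021), and the hinge is at about (0.550, 0.083). First I turn the tool parallel to the world axes and head for the peg.

Emit:
{"name": "play_rows", "arguments": {"increments": [[0,0,0,0,0,0.0351,0],[0,0,0,0,0,0.0351,0],[0,0,0,0,0,0.0351,0],[0,0,0,0,0,0.0351,0],[0.4,-0.98,0,0,0,0,0],[0.4,-0.98,0,0,0,0,0],[0.4,-0.98,0,0,0,0,0],[0.4,-0.98,0,0,0,0,0],[0.4,-0.98,0,0,0,0,0],[0.4,-0.98,0,0,0,0,0],[0.4,-0.98,0,0,0,0,0],[0.4,-0.98,0,0,0,0,0],[0.4,-0.98,0,0,0,0,0],[0.4,-0.98,0,0,0,0,0],[0.4,-0.98,0,0,0,0,0],[0.4,-0.98,0,0,0,0,0],[0.4,-0.98,0,0,0,0,0],[0.4,-0.98,0,0,0,0,0],[0.4,-0.98,0,0,0,0,0],[0.4,-0.98,0,0,0,0,0]]}}

```text
t: 2.1
position: [0.4484, -0.217, 0.2054]
tool_rot: [-3.141, -0.001, 0.0]
ft_force: [0.2, -0.1, -0.7]
grip_width: 0.0936
gripper_force: 0.0
```

Emit:
{"name": "play_rows", "arguments": {"increments": [[0.41,-0.96,0,0,0,0,0],[0.41,-0.96,0,0,0,0,0],[0.41,-0.96,0,0,0,0,0],[0.41,-0.96,0,0,0,0,0],[0.41,-0.96,0,0,0,0,0],[0.41,-0.96,0,0,0,0,0],[0.41,-0.96,0,0,0,0,0],[0.41,-0.96,0,0,0,0,0],[0,0,0.8,0,0,0,0],[0,0,0.8,0,0,0,0],[0,0,0.8,0,0,0,0],[0,0,0.8,0,0,0,0],[0,0,0,0,0,0,0],[0,0,0,0,0,0,0]]}}

```text
t: 3.5
position: [0.5301, -0.026, 0.1257]
tool_rot: [-3.141, -0.001, 0.001]
ft_force: [0.2, -0.4, 0.4]
grip_width: 0.0942
gripper_force: 0.0
```

Emit:
{"name": "play_rows", "arguments": {"increments": [[0.05,-0.2,0.6,0,0,0,0],[0,0,0.6,0,0,0,0],[0,0,0.6,0,0,0,0],[0,0,0.6,0,0,0,0],[0,0,0.5,0,0,0,0],[0,0,0.25,0,0,0,0],[0,0,0,0,0,0,0.5],[0,0,0,0,0,0,1],[0,0,0,0,0,0,1],[0,0,0,0,0,0,1],[0,0,0,0,0,0,1],[0,0,0,0,0,0,1],[0,0,0,0,0,0,1],[0,0,0,0,0,0,1],[0,0,0,0,0,0,1]]}}

```text
t: 5.0
position: [0.5314, -0.021, 0.0467]
tool_rot: [-3.142, -0.001, 0.0]
ft_force: [-0.9, 1.0, 0.3]
grip_width: 0.0258
gripper_force: 0.0
```

Emit:
{"name": "play_rows", "arguments": {"increments": [[0,0,0,0,0,0,1],[0,0,0,0,0,0,1],[0,0,0,0,0,0,1],[0,0,0,0,0,0,1]]}}

```text
t: 5.4
position: [0.5318, -0.0192, 0.0467]
tool_rot: [-3.14, -0.003, -0.001]
ft_force: [1.5, 9.1, -2.9]
grip_width: 0.0153
gripper_force: 30.0
```

```bash
python3 - <<'E'
import numpy as np
th=np.radians(np.linspace(10.4,78,19)); p=.105*np.c_[-np.sin(th),-np.cos(th)]
d=np.diff(p,axis=0)/.025
print(np.round(np.c_[d[:,0],-d[:,1]],2).tolist())
E
```

```text
[[-0.27, -0.06], [-0.26, -0.08], [-0.26, -0.09], [-0.25, -0.11], [-0.24, -0.13], [-0.24, -0.14], [-0.23, -0.16], [-0.22, -0.17], [-0.2, -0.19], [-0.19, -0.2], [-0.18, -0.21], [-0.16, -0.22], [-0.15, -0.23], [-0.13, -0.24], [-0.12, -0.25], [-0.1, -0.26], [-0.08, -0.26], [-0.07, -0.27]]
```

Emit:
{"name": "play_rows", "arguments": {"increments": [[-0.27,-0.16,0,0,0,0,1],[-0.26,-0.08,0,0,0,0,1],[-0.26,-0.09,0,0,0,0,1],[-0.25,-0.11,0,0,0,0,1],[-0.24,-0.13,0,0,0,0,1],[-0.24,-0.14,0,0,0,0,1],[-0.23,-0.16,0,0,0,0,1],[-0.22,-0.17,0,0,0,0,1],[-0.2,-0.19,0,0,0,0,1],[0,0,0,0,0,0,1]]}}

```text
t: 6.4
position: [0.4751, 0.0084, 0.0466]
tool_rot: [3.14, -0.001, -0.004]
ft_force: [-7.1, -8.6, 7.0]
grip_width: 0.0152
gripper_force: 30.0
```

Emit:
{"name": "play_rows", "arguments": {"increments": [[-0.24,-0.15,0,0,0,0,1],[-0.22,-0.17,0,0,0,0,1],[-0.18,-0.21,0,0,0,0,1],[-0.16,-0.22,0,0,0,0,1],[-0.15,-0.23,0,0,0,0,1],[-0.13,-0.24,0,0,0,0,1],[-0.12,-0.25,0,0,0,0,1],[0,0,0,0,0,0,1]]}}

```text
t: 7.2
position: [0.446, 0.0473, 0.0466]
tool_rot: [3.142, 0.003, -0.002]
ft_force: [-5.2, -0.5, 2.1]
grip_width: 0.0148
gripper_force: 30.2
```

Emit:
{"name": "play_rows", "arguments": {"increments": [[-0.1,-0.2,0,0,0,0,1],[-0.08,-0.2,0,0,0,0,1],[-0.05,-0.2,0,0,0,0,1],[0,0,0,0,0,0,1]]}}

```text
t: 7.6
position: [0.4415, 0.0583, 0.0467]
tool_rot: [3.138, -0.003, -0.0]
ft_force: [3.6, -27.9, -0.5]
grip_width: 0.0142
gripper_force: 28.5
```

Emit:
{"name": "play_rows", "arguments": {"increments": [[0,0,0,0,0,0,0.7],[0,0,0,0,0,0,0.5],[0,0,0,0,0,0,0.2],[0,0,0,0,0,0,0],[0,0,0,0,0,0,0],[0,0,0,0,0,0,0],[0,0,-0.4,0,0,0,0],[0,0,-0.8,0,0,0,0],[0,0,-1,0,0,0,0],[0,0,-1,0,0,0,0],[0,0,-1,0,0,0,0],[0,0,-1,0,0,0,0],[0,-1,-1,0,0,0,0],[0,-1,0,0,0,0,0],[0,-1,0,0,0,0,0],[0,-1,0,0,0,0,0],[0,-1,0,0,0,0,0],[0,-1,0,0,0,0,0],[0,0,0,0,0,0,0]]}}

```text
t: 9.5
position: [0.4407, 0.2146, 0.2026]
tool_rot: [-3.14, -0.007, -0.001]
ft_force: [-0.4, -0.5, -0.1]
grip_width: 0.0939
gripper_force: 0.0
```

```bash
cat > look.py <<'E'
from h import *
import sys
k=sys.argv[1]
t=robot.read_camera("top");s=robot.read_camera("side")
cv2.imwrite(f"pics/top{k}.png",t[:,:,::-1]);cv2.imwrite(f"pics/side{k}.png",s[:,:,::-1])
for n,lo,hi in(("red",(0,170,60),(6,255,255)),("blue",(105,150,60),(125,255,255)),("yel",(20,150,60),(32,255,255))):
    for v,im in(("top",t),("side",s)):
        for c,st in blobs(im,lo,hi,amin=50): print(n,v,c,st,at_z(v,[c],.066 if n!="yel" else .03)[0])
st=robot.get_state();print(st["t"],st["position"],R.from_rotvec(st["tool_rot"]).as_matrix()[:,0])
E
python3 look.py 1
python3 - <<'E'
import cv2,numpy as np
t=cv2.imread("pics/top1.png");s=cv2.imread("pics/side1.png")
b=lambda a:cv2.resize(a,(400,400),interpolation=cv2.INTER_CUBIC)
cv2.imwrite("pics/crop2.png",np.hstack([b(t[130:240,210:320]),b(s[170:270,180:280])]))
E
```

```text
red top [333.9, 131.8] [328, 126, 13, 12, 74] [ 0.7484 -0.2283  0.066 ]
red top [269.5, 226.3] [265, 216, 10, 22, 132] [ 0.4389 -0.0234  0.066 ]
red side [286.8, 216.7] [277, 210, 22, 16, 136] [0.4246 0.0186 0.066 ]
red side [226.7, 306.8] [216, 296, 22, 23, 325] [0.4471 0.3487 0.066 ]
blue top [156.5, 183.2] [149, 176, 16, 16, 198] [0.5714 0.3461 0.066 ]
blue side [183.2, 287.8] [173, 279, 21, 19, 305] [0.5715 0.3492 0.066 ]
blue side [179.7, 360.9] [173, 355, 14, 14, 136] [0.4783 0.5111 0.066 ]
yel top [241.5, 207.0] [237, 194, 11, 27, 129] [0.5    0.0698 0.03  ]
yel side [260.6, 229.4] [251, 227, 20, 6, 77] [0.487  0.0673 0.03  ]
9.6 [0.4411 0.2115 0.2021] [ 1.      0.0017 -0.    ]
```

View pics/crop2.png

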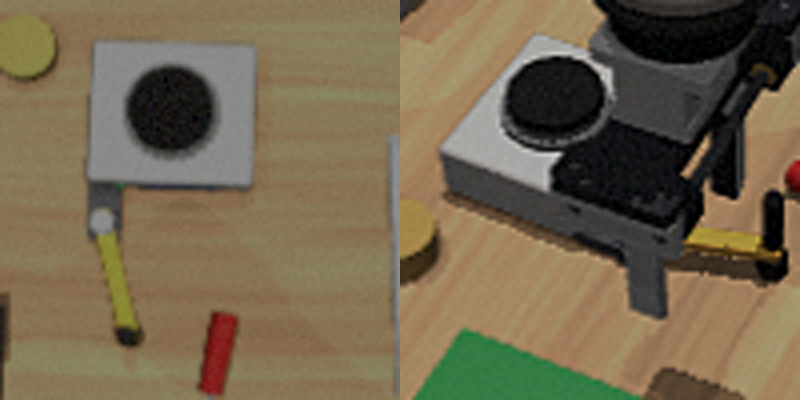

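The brace is out: the crop shows the bar pointing at the robot with the peg at crop (127,335), and the stop pushed back with 28 N. Both jars are unmoved. Next I go for red at (0.449, 0.3425).

Emit:
{"name": "play_rows", "arguments": {"increments": [[0.06,-0.87,0,0,0,0,0],[0.06,-0.87,0,0,0,0,0],[0.06,-0.87,0,0,0,0,0],[0.05,-0.87,0,0,0,0,0],[0.05,-0.87,0,0,0,0,0],[0.05,-0.87,0,0,0,0,0],[0,0,0.8,0,0,0,0],[0,0,0.8,0,0,0,0],[0,0,0.8,0,0,0,0],[0,0,0.8,0,0,0,0],[0,0,0.6,0,0,0,0],[0,0,0.4,0,0,0,0],[0,0,0,0,0,0,0],[0,0,0,0,0,0,0]]}}

```text
t: 11.0
position: [0.4497, 0.342, 0.0973]
tool_rot: [-3.141, -0.001, -0.001]
ft_force: [0.3, -0.7, -0.0]
grip_width: 0.0939
gripper_force: 0.0
```

```bash
python3 - <<'E'
from h import *
p=at_z("top",[(244.9,221.6)],.084)[0];h=at_z("top",[(238.05,190)],.04)[0];d=p-h
print(p,h,np.linalg.norm(d[:2]),np.radians(-1.4)+np.arctan2(-d[0],-d[1]))
E
```

```text
[0.4527 0.0544 0.084 ] [0.5553 0.0816 0.04  ] 0.10616866305676212 1.2870914802073214
```

Emit:
{"name": "play_rows", "arguments": {"increments": [[0,0,0.6,0,0,0,0],[0,0,0.6,0,0,0,0],[0,0,0.6,0,0,0,0],[0,0,0.6,0,0,0,0],[0,0,0.4,0,0,0,0],[0,0,0.28,0,0,0,0],[0,0,0,0,0,0,0.3],[0,0,0,0,0,0,0.5],[0,0,0,0,0,0,1],[0,0,0,0,0,0,1],[0,0,0,0,0,0,1],[0,0,0,0,0,0,1],[0,0,0,0,0,0,1],[0,0,0,0,0,0,1]]}}

```text
t: 12.4
position: [0.4497, 0.3423, 0.0202]
tool_rot: [-3.141, -0.001, -0.001]
ft_force: [-0.6, 0.4, 7.3]
grip_width: 0.0539
gripper_force: 30.0
```

Emit:
{"name": "play_rows", "arguments": {"increments": [[0,0,-0.4,0,0,0,1],[0,0,-0.8,0,0,0,1],[0,0,-1,0,0,0,1],[0,0,-1,0,0,0,1],[0,0,-1,0,0,0,1],[0,0,-1,0,0,0,1],[0.57,0.92,-0.4,0,0,0,1],[0.57,0.92,0,0,0,0,1],[0.57,0.92,0,0,0,0,1],[0.57,0.92,0,0,0,0,1],[0.57,0.92,0,0,0,0,1],[0.57,0.92,0,0,0,0,1],[0.57,0.92,0,0,0,0,1],[0.57,0.92,0,0,0,0,1],[0.57,0.92,0,0,0,0,1],[0.57,0.92,0,0,0,0,1],[0.57,0.92,0,0,0,0,1],[0.57,0.92,0,0,0,0,1],[0.57,0.92,0,0,0,0,1],[0.57,0.92,0,0,0,0,1]]}}

```text
t: 14.4
position: [0.6493, 0.019, 0.1602]
tool_rot: [-3.141, -0.001, 0.001]
ft_force: [0.0, 0.1, -0.4]
grip_width: 0.0538
gripper_force: 30.0
```

Emit:
{"name": "play_rows", "arguments": {"increments": [[0,0,0,0,0,0,1],[0,0,0,0,0,0,1]]}}

```text
t: 14.6
position: [0.6488, 0.0197, 0.1598]
tool_rot: [-3.141, 0.0, 0.001]
ft_force: [-0.2, 0.7, -2.1]
grip_width: 0.0536
gripper_force: 30.0
```

```bash
python3 look.py 2
python3 - <<'E'
import cv2,numpy as np
t=cv2.imread("pics/top2.png");s=cv2.imread("pics/side2.png")
b=lambda a:cv2.resize(a,(400,400),interpolation=cv2.INTER_CUBIC)
cv2.imwrite("pics/crop3.png",np.hstack([b(t[130:240,210:320]),b(s[130:250,160:280])]))
E
```

```text
red top [333.6, 131.8] [328, 126, 12, 12, 76] [ 0.7484 -0.2273  0.066 ]
red side [228.7, 147.5] [225, 142, 9, 15, 64] [ 0.7358 -0.2009  0.066 ]
red side [286.9, 216.7] [277, 210, 22, 15, 121] [0.4243 0.0185 0.066 ]
blue top [156.5, 183.1] [149, 176, 16, 16, 196] [0.5717 0.3461 0.066 ]
blue side [183.2, 287.6] [173, 279, 21, 18, 299] [0.5718 0.3487 0.066 ]
blue side [179.7, 360.9] [173, 355, 14, 14, 137] [0.4783 0.5111 0.066 ]
14.7 [0.6486 0.0211 0.16  ] [ 1.      0.0017 -0.0004]
```

View pics/crop3.png

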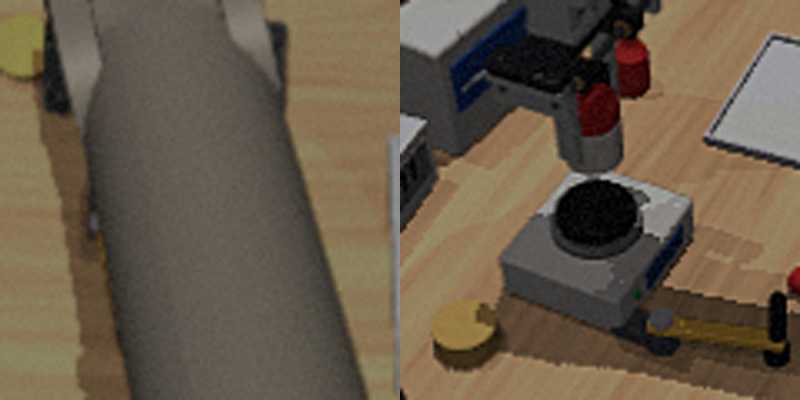

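The side view shows the red jar held upright at crop (598,125), right above the pad. I lower it to just above contact, then press slowly.

Emit:
{"name": "play_rows", "arguments": {"increments": [[0,0,0.6,0,0,0,1],[0,0,0.6,0,0,0,1],[0,0,0.5,0,0,0,1],[0,0,0.4,0,0,0,1],[0,0,0.2,0,0,0,1],[0,0,0.2,0,0,0,1],[0,0,0.1,0,0,0,1],[0,0,0.1,0,0,0,1],[0,0,0.1,0,0,0,1],[0,0,0.1,0,0,0,1],[0,0,0,0,0,0,1]]}}

```text
t: 15.8
position: [0.6493, 0.0201, 0.0877]
tool_rot: [-3.142, -0.001, -0.001]
ft_force: [-4.0, -0.8, 7.9]
grip_width: 0.0538
gripper_force: 30.0
```

Emit:
{"name": "play_rows", "arguments": {"increments": [[0,0,0.08,0,0,0,1],[0,0,0.08,0,0,0,1],[0,0,0.08,0,0,0,1],[0,0,0.06,0,0,0,1],[0,0,0.04,0,0,0,1],[0,0,0,0,0,0,1]]}}

```text
t: 16.4
position: [0.65, 0.02, 0.0818]
tool_rot: [3.141, 0.001, 0.004]
ft_force: [-14.5, -1.4, 35.3]
grip_width: 0.0539
gripper_force: 30.0
```

Emit:
{"name": "play_rows", "arguments": {"increments": [[0,0,-0.03,0,0,0,1],[0,0,0,0,0,0,1],[0,0,0,0,0,0,1],[0,0,0,0,0,0,1],[0,0,0,0,0,0,1],[0,0,0,0,0,0,1],[0,0,0,0,0,0,1],[0,0,0,0,0,0,1],[0,0,0,0,0,0,1],[0,0,0,0,0,0,1],[0,0,0,0,0,0,1],[0,0,0,0,0,0,1],[0,0,0,0,0,0,1]]}}

```text
t: 17.7
position: [0.6499, 0.0201, 0.0819]
tool_rot: [3.141, 0.001, 0.003]
ft_force: [-9.5, -0.8, 27.0]
grip_width: 0.0537
gripper_force: 30.0
```

Emit:
{"name": "play_rows", "arguments": {"increments": [[0,0,0,0,0,0,1],[0,0,0,0,0,0,1],[0,0,0,0,0,0,1],[0,0,0,0,0,0,1],[0,0,0,0,0,0,1],[0,0,0,0,0,0,1],[0,0,0,0,0,0,1],[0,0,0,0,0,0,1],[0,0,0,0,0,0,1],[0,0,0,0,0,0,1],[0,0,0,0,0,0,1],[0,0,0,0,0,0,1]]}}

```text
t: 18.9
position: [0.6499, 0.0201, 0.0819]
tool_rot: [3.141, 0.001, 0.003]
ft_force: [-11.0, -2.4, 28.0]
grip_width: 0.0538
gripper_force: 30.0
```

Red was held fully down for 2.5 s at 27 N, with z at 0.0819 as predicted. Next it goes to the tray at (0.47,-0.285).

Emit:
{"name": "play_rows", "arguments": {"increments": [[0,0,-0.2,0,0,0,1],[0,0,-0.4,0,0,0,1],[0,0,-0.8,0,0,0,1],[0,0,-1,0,0,0,1],[0,0,-1,0,0,0,1],[-0.55,0.94,0,0,0,0,1],[-0.55,0.94,0,0,0,0,1],[-0.55,0.94,0,0,0,0,1],[-0.55,0.94,0,0,0,0,1],[-0.55,0.94,0,0,0,0,1],[-0.55,0.94,0,0,0,0,1],[-0.55,0.94,0,0,0,0,1],[-0.55,0.94,0,0,0,0,1],[-0.55,0.94,0,0,0,0,1],[-0.55,0.94,0,0,0,0,1],[-0.55,0.94,0,0,0,0,1],[-0.55,0.94,0,0,0,0,1],[-0.55,0.94,0,0,0,0,1],[0,0,0,0,0,0,1]]}}

```text
t: 20.8
position: [0.4686, -0.2891, 0.1647]
tool_rot: [3.14, -0.006, -0.0]
ft_force: [0.2, 0.1, -1.2]
grip_width: 0.0534
gripper_force: 30.0
```

```bash
python3 look.py 3
python3 - <<'E'
import cv2,numpy as np
t=cv2.imread("pics/top3.png");s=cv2.imread("pics/side3.png")
b=lambda a:cv2.resize(a,(400,400),interpolation=cv2.INTER_CUBIC)
cv2.imwrite("pics/crop4.png",np.hstack([b(t[130:260,270:400]),b(s[90:210,240:360])]))
E
```

```text
red top [334.3, 131.5] [329, 126, 12, 12, 71] [ 0.7494 -0.2296  0.066 ]
red top [269.5, 226.4] [265, 216, 10, 22, 138] [ 0.4386 -0.0234  0.066 ]
red side [228.0, 143.3] [224, 133, 10, 17, 67] [ 0.7499 -0.2216  0.066 ]
red side [287.1, 217.0] [277, 210, 22, 15, 137] [0.4233 0.0193 0.066 ]
blue top [156.5, 183.2] [149, 176, 16, 16, 196] [0.5714 0.3461 0.066 ]
blue side [183.2, 287.6] [173, 279, 21, 18, 299] [0.5718 0.3487 0.066 ]
blue side [179.7, 360.9] [173, 355, 14, 14, 137] [0.4783 0.5111 0.066 ]
yel top [241.5, 207.1] [237, 194, 11, 27, 124] [0.4997 0.0698 0.03  ]
yel side [256.1, 228.8] [241, 225, 31, 10, 127] [0.5001 0.0708 0.03  ]
20.9 [ 0.4706 -0.2859  0.1647] [ 1.     -0.0005  0.0006]
```

View pics/crop4.png

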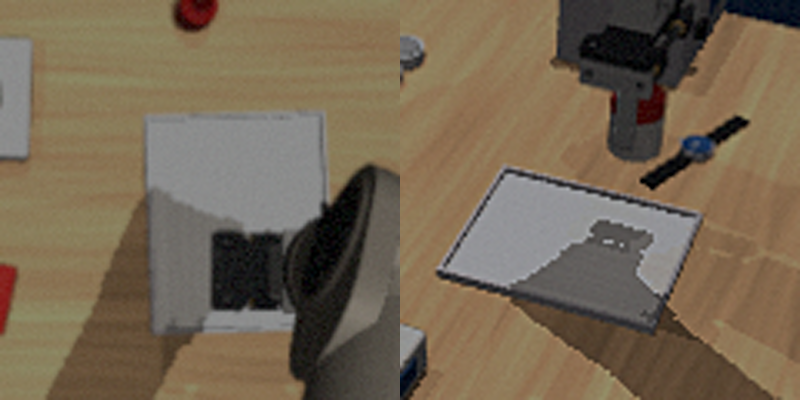

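The red jar hangs upright at side crop (638,130) over the tray. I lower and release it.

Emit:
{"name": "play_rows", "arguments": {"increments": [[0,0,0.8,0,0,0,1],[0,0,1,0,0,0,1],[0,0,1,0,0,0,1],[0,0,1,0,0,0,1],[0,0,0.8,0,0,0,1],[0,0,0.5,0,0,0,1],[0,0,0.3,0,0,0,1],[0,0,0.2,0,0,0,1],[0,0,0.1,0,0,0,1],[0,0,0.07,0,0,0,1],[0,0,0,0,0,0,1],[0,0,0,0,0,0,1]]}}

```text
t: 22.1
position: [0.4708, -0.2857, 0.0206]
tool_rot: [3.141, 0.001, 0.001]
ft_force: [-0.2, -0.6, -1.2]
grip_width: 0.0538
gripper_force: 30.0
```

Emit:
{"name": "play_rows", "arguments": {"increments": [[0,0,0.04,0,0,0,1],[0,0,0,0,0,0,1]]}}

```text
t: 22.3
position: [0.4708, -0.2858, 0.02]
tool_rot: [3.141, 0.001, 0.001]
ft_force: [-2.9, 1.8, 10.5]
grip_width: 0.0538
gripper_force: 30.0
```

Contact. Now I open, rise, and head toward blue.

Emit:
{"name": "play_rows", "arguments": {"increments": [[0,0,-0.02,0,0,0,0.4],[0,0,0,0,0,0,0.3],[0,0,0,0,0,0,0.2],[0,0,0,0,0,0,0],[0,0,0,0,0,0,0],[0,0,0,0,0,0,0],[0,0,-0.4,0,0,0,0],[0,0,-0.8,0,0,0,0],[0,0,-1,0,0,0,0],[0,0,-1,0,0,0,0],[0,0,-1,0,0,0,0],[0,0,-1,0,0,0,0],[0,0,-1,0,0,0,0],[0,-1,-0.6,0,0,0,0],[0,-1,0,0,0,0,0],[0,-1,0,0,0,0,0],[0,-1,0,0,0,0,0],[0,-1,0,0,0,0,0],[0,-1,0,0,0,0,0],[0,0,0,0,0,0,0]]}}

```text
t: 24.3
position: [0.4706, -0.1325, 0.1906]
tool_rot: [-3.141, -0.007, -0.001]
ft_force: [-0.3, 0.3, -0.0]
grip_width: 0.0936
gripper_force: 0.0
```

```bash
python3 look.py 4
```

```text
red top [333.8, 131.7] [328, 126, 13, 12, 81] [ 0.7487 -0.2279  0.066 ]
red top [269.5, 226.5] [265, 216, 10, 23, 120] [ 0.4383 -0.0234  0.066 ]
red side [228.4, 143.6] [224, 133, 10, 16, 68] [ 0.7477 -0.2207  0.066 ]
red side [307.2, 153.2] [300, 149, 15, 10, 111] [ 0.47  -0.286  0.066]
red side [287.1, 216.9] [276, 210, 23, 15, 114] [0.4235 0.019  0.066 ]
blue top [156.5, 183.2] [149, 176, 16, 16, 197] [0.5714 0.3461 0.066 ]
blue side [183.1, 287.6] [173, 279, 21, 18, 298] [0.572  0.3488 0.066 ]
blue side [179.7, 360.9] [173, 355, 14, 14, 136] [0.4783 0.5111 0.066 ]
yel top [241.7, 207.6] [237, 194, 11, 27, 125] [0.4981 0.0691 0.03  ]
yel side [256.0, 228.7] [241, 225, 30, 9, 125] [0.5005 0.0706 0.03  ]
24.4 [ 0.4706 -0.1355  0.1904] [1.     0.0017 0.0007]
```

View pics/side4.png

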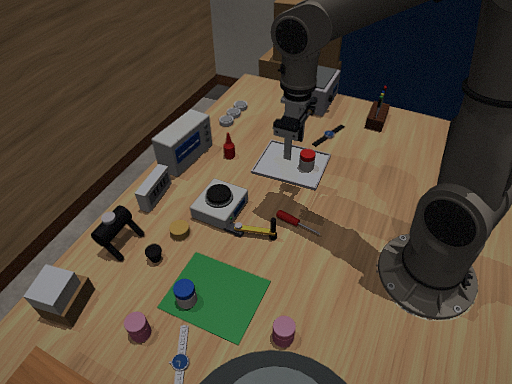

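Red stands upright in the tray at side pixel (307,158). Blue is unmoved, and I go to it at (0.5705, 0.345).

Emit:
{"name": "play_rows", "arguments": {"increments": [[0.2,-0.96,0,0,0,0,0],[0.2,-0.96,0,0,0,0,0],[0.2,-0.96,0,0,0,0,0],[0.2,-0.96,0,0,0,0,0],[0.2,-0.96,0,0,0,0,0],[0.2,-0.96,0,0,0,0,0],[0.2,-0.96,0,0,0,0,0],[0.2,-0.96,0,0,0,0,0],[0.2,-0.96,0,0,0,0,0],[0.2,-0.96,0,0,0,0,0],[0.2,-0.96,0,0,0,0,0],[0.2,-0.96,0,0,0,0,0],[0.2,-0.96,0,0,0,0,0],[0.2,-0.96,0,0,0,0,0],[0.2,-0.96,0,0,0,0,0],[0.2,-0.96,0,0,0,0,0],[0.2,-0.96,0,0,0,0,0],[0.2,-0.96,0,0,0,0,0],[0.2,-0.96,0,0,0,0,0],[0.2,-0.96,0,0,0,0,0]]}}

```text
t: 26.4
position: [0.5713, 0.3441, 0.1898]
tool_rot: [3.141, -0.002, 0.0]
ft_force: [-0.1, -0.1, -0.2]
grip_width: 0.0941
gripper_force: 0.0
```

Emit:
{"name": "play_rows", "arguments": {"increments": [[0,0,0.8,0,0,0,0],[0,0,0.8,0,0,0,0],[0,0,0.8,0,0,0,0],[0,0,0.8,0,0,0,0],[0,0,0.4,0,0,0,0],[0,0,0,0,0,0,0],[0,0,0,0,0,0,0]]}}

```text
t: 27.1
position: [0.5708, 0.3443, 0.1004]
tool_rot: [-3.141, -0.0, -0.001]
ft_force: [-0.5, 0.5, -0.1]
grip_width: 0.0939
gripper_force: 0.0
```

```bash
python3 look.py 5 | grep -v yel
```

```text
red top [333.9, 131.8] [328, 126, 13, 12, 84] [ 0.7484 -0.2283  0.066 ]
red top [351.2, 218.1] [343, 211, 16, 15, 171] [ 0.4691 -0.2846  0.066 ]
red top [269.5, 226.4] [265, 216, 10, 22, 139] [ 0.4386 -0.0234  0.066 ]
red side [228.4, 147.7] [224, 136, 10, 23, 112] [ 0.7363 -0.1995  0.066 ]
red side [307.2, 154.3] [300, 149, 15, 13, 133] [ 0.468  -0.2802  0.066 ]
red side [287.1, 217.0] [277, 210, 22, 16, 144] [0.4233 0.0193 0.066 ]
blue side [183.2, 287.4] [174, 279, 20, 18, 279] [0.5721 0.3482 0.066 ]
blue side [179.7, 360.8] [173, 355, 14, 14, 135] [0.4784 0.5109 0.066 ]
27.2 [0.5709 0.3447 0.1009] [1.     0.0004 0.0013]
```

Blue is still in place. I go down 0.0805 m and grip.

Emit:
{"name": "play_rows", "arguments": {"increments": [[0,0,0.6,0,0,0,0],[0,0,0.6,0,0,0,0],[0,0,0.6,0,0,0,0],[0,0,0.6,0,0,0,0],[0,0,0.5,0,0,0,0],[0,0,0.32,0,0,0,0],[0,0,0,0,0,0,0.3],[0,0,0,0,0,0,0.5],[0,0,0,0,0,0,1],[0,0,0,0,0,0,1],[0,0,0,0,0,0,1],[0,0,0,0,0,0,1],[0,0,0,0,0,0,1],[0,0,0,0,0,0,1]]}}

```text
t: 28.6
position: [0.5705, 0.345, 0.0198]
tool_rot: [-3.141, -0.001, -0.001]
ft_force: [-0.9, 1.6, 5.7]
grip_width: 0.054
gripper_force: 30.0
```

Emit:
{"name": "play_rows", "arguments": {"increments": [[0,0,-0.4,0,0,0,1],[0,0,-0.8,0,0,0,1],[0,0,-1,0,0,0,1],[0,0,-1,0,0,0,1],[0,0,-1,0,0,0,1],[0,0,-1,0,0,0,1],[0.224,0.929,-0.4,0,0,0,1],[0.224,0.929,0,0,0,0,1],[0.224,0.929,0,0,0,0,1],[0.224,0.929,0,0,0,0,1],[0.224,0.929,0,0,0,0,1],[0.224,0.929,0,0,0,0,1],[0.224,0.929,0,0,0,0,1],[0.224,0.929,0,0,0,0,1],[0.224,0.929,0,0,0,0,1],[0.224,0.929,0,0,0,0,1],[0.224,0.929,0,0,0,0,1],[0.224,0.929,0,0,0,0,1],[0.224,0.929,0,0,0,0,1],[0.224,0.929,0,0,0,0,1]]}}

```text
t: 30.6
position: [0.6486, 0.0182, 0.1597]
tool_rot: [3.141, 0.001, -0.001]
ft_force: [0.1, 0.0, -2.3]
grip_width: 0.0541
gripper_force: 30.0
```

Emit:
{"name": "play_rows", "arguments": {"increments": [[0,0,0,0,0,0,1],[0,0,0,0,0,0,1]]}}

```text
t: 30.8
position: [0.6485, 0.0189, 0.1594]
tool_rot: [-3.142, 0.001, 0.001]
ft_force: [0.0, 0.9, -1.3]
grip_width: 0.0536
gripper_force: 30.0
```

```bash
python3 look.py 6 | grep -v yel
python3 - <<'E'
import cv2
s=cv2.imread("pics/side6.png")
cv2.imwrite("pics/crop6.png",cv2.resize(s[120:250,160:330],(680,520),interpolation=cv2.INTER_CUBIC))
E
```

```text
red top [334.4, 131.8] [328, 126, 13, 12, 78] [ 0.7484 -0.2299  0.066 ]
red top [350.9, 218.1] [343, 211, 17, 15, 184] [ 0.4691 -0.2836  0.066 ]
red side [228.6, 145.1] [225, 142, 8, 8, 53] [ 0.7428 -0.2131  0.066 ]
red side [307.2, 153.4] [300, 149, 15, 10, 114] [ 0.4697 -0.2849  0.066 ]
red side [286.2, 216.6] [277, 210, 21, 15, 100] [0.4263 0.019  0.066 ]
blue side [179.7, 360.9] [173, 355, 14, 14, 136] [0.4783 0.5111 0.066 ]
30.9 [0.6485 0.0204 0.1595] [ 1.      0.0017 -0.0002]
```

View pics/crop6.png

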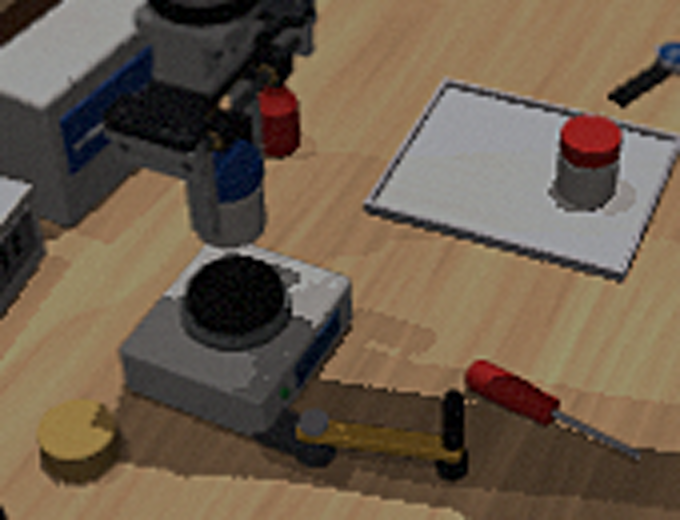

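The blue jar is upright over the pad at crop (228,190), red stands in the tray at (588,165), and the brace is out. Next I press blue.

Emit:
{"name": "play_rows", "arguments": {"increments": [[0,0,0.6,0,0,0,1],[0,0,0.6,0,0,0,1],[0,0,0.5,0,0,0,1],[0,0,0.4,0,0,0,1],[0,0,0.2,0,0,0,1],[0,0,0.2,0,0,0,1],[0,0,0.1,0,0,0,1],[0,0,0.1,0,0,0,1],[0,0,0.1,0,0,0,1],[0,0,0.1,0,0,0,1],[0,0,0.08,0,0,0,1],[0,0,0.08,0,0,0,1],[0,0,0.08,0,0,0,1],[0,0,0.04,0,0,0,1],[0,0,0,0,0,0,1],[0,0,0,0,0,0,1]]}}

```text
t: 32.5
position: [0.649, 0.0195, 0.0817]
tool_rot: [3.141, 0.001, 0.002]
ft_force: [-11.9, -2.7, 25.6]
grip_width: 0.0537
gripper_force: 30.0
```

Emit:
{"name": "play_rows", "arguments": {"increments": [[0,0,0,0,0,0,1],[0,0,0,0,0,0,1],[0,0,0,0,0,0,1],[0,0,0,0,0,0,1],[0,0,0,0,0,0,1],[0,0,0,0,0,0,1],[0,0,0,0,0,0,1],[0,0,0,0,0,0,1],[0,0,0,0,0,0,1],[0,0,0,0,0,0,1],[0,0,0,0,0,0,1],[0,0,0,0,0,0,1],[0,0,0,0,0,0,1]]}}

```text
t: 33.8
position: [0.649, 0.0195, 0.0817]
tool_rot: [3.141, 0.001, 0.002]
ft_force: [-11.4, -0.4, 23.9]
grip_width: 0.0534
gripper_force: 30.0
```

Emit:
{"name": "play_rows", "arguments": {"increments": [[0,0,0,0,0,0,1],[0,0,0,0,0,0,1],[0,0,0,0,0,0,1],[0,0,0,0,0,0,1],[0,0,0,0,0,0,1],[0,0,0,0,0,0,1],[0,0,0,0,0,0,1],[0,0,0,0,0,0,1],[0,0,0,0,0,0,1],[0,0,0,0,0,0,1],[0,0,0,0,0,0,1],[0,0,0,0,0,0,1]]}}

```text
t: 35.0
position: [0.6491, 0.0194, 0.0818]
tool_rot: [3.141, 0.001, 0.002]
ft_force: [-11.6, -1.6, 24.3]
grip_width: 0.0533
gripper_force: 30.0
```

Emit:
{"name": "play_rows", "arguments": {"increments": [[0,0,-0.2,0,0,0,1],[0,0,-0.4,0,0,0,1],[0,0,-0.8,0,0,0,1],[0,0,-1,0,0,0,1],[0,0,-1,0,0,0,1],[-0.21,0.937,0,0,0,0,1],[-0.21,0.937,0,0,0,0,1],[-0.21,0.937,0,0,0,0,1],[-0.21,0.937,0,0,0,0,1],[-0.21,0.937,0,0,0,0,1],[-0.21,0.937,0,0,0,0,1],[-0.21,0.937,0,0,0,0,1],[-0.21,0.937,0,0,0,0,1],[-0.21,0.937,0,0,0,0,1],[-0.21,0.937,0,0,0,0,1],[-0.21,0.937,0,0,0,0,1],[-0.21,0.937,0,0,0,0,1],[-0.21,0.937,0,0,0,0,1],[0,0,0,0,0,0,1],[0,0,0,0,0,0,1]]}}

```text
t: 37.0
position: [0.5807, -0.2855, 0.1648]
tool_rot: [-3.142, 0.001, -0.001]
ft_force: [0.2, 0.5, -1.3]
grip_width: 0.0536
gripper_force: 30.0
```

```bash
python3 look.py 7
python3 - <<'E'
import cv2
s=cv2.imread("pics/side7.png")
cv2.imwrite("pics/crop7.png",cv2.resize(s[80:250,180:360],(540,510),interpolation=cv2.INTER_CUBIC))
E
```

```text
red top [334.1, 131.7] [329, 126, 12, 12, 76] [ 0.7487 -0.2289  0.066 ]
red top [350.9, 218.1] [343, 211, 16, 15, 187] [ 0.4691 -0.2836  0.066 ]
red top [269.5, 226.4] [265, 216, 10, 22, 133] [ 0.4386 -0.0234  0.066 ]
red side [228.3, 143.4] [224, 133, 10, 19, 73] [ 0.7486 -0.2216  0.066 ]
red side [307.4, 153.7] [300, 149, 15, 13, 108] [ 0.4685 -0.2836  0.066 ]
red side [287.0, 216.8] [277, 210, 22, 15, 131] [0.4239 0.0187 0.066 ]
blue top [305.1, 94.3] [285, 92, 40, 6, 53] [ 0.8724 -0.1338  0.066 ]
blue side [179.6, 361.0] [173, 355, 14, 14, 139] [0.4784 0.5113 0.066 ]
yel top [241.6, 207.4] [237, 194, 11, 27, 123] [0.4987 0.0694 0.03  ]
yel side [256.2, 228.8] [241, 225, 30, 10, 130] [0.4998 0.0707 0.03  ]
37.1 [ 0.5811 -0.2842  0.1649] [1.     0.0016 0.0004]
```

View pics/crop7.png

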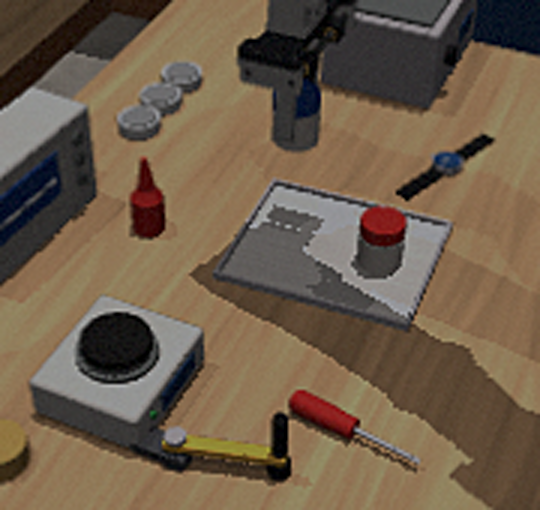

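Blue hangs upright at crop (300,110) over the free part of the tray. I lower it the same way.

Emit:
{"name": "play_rows", "arguments": {"increments": [[0,0,0.8,0,0,0,1],[0,0,1,0,0,0,1],[0,0,1,0,0,0,1],[0,0,1,0,0,0,1],[0,0,0.8,0,0,0,1],[0,0,0.5,0,0,0,1],[0,0,0.3,0,0,0,1],[0,0,0.2,0,0,0,1],[0,0,0.1,0,0,0,1],[0,0,0.08,0,0,0,1],[0,0,0,0,0,0,1],[0,0,0,0,0,0,1]]}}

```text
t: 38.3
position: [0.581, -0.2853, 0.0207]
tool_rot: [3.141, 0.001, 0.001]
ft_force: [-0.5, 0.6, -1.3]
grip_width: 0.0534
gripper_force: 30.0
```

Emit:
{"name": "play_rows", "arguments": {"increments": [[0,0,0.04,0,0,0,1],[0,0,0,0,0,0,1]]}}

```text
t: 38.5
position: [0.5811, -0.2853, 0.0199]
tool_rot: [3.141, 0.001, 0.001]
ft_force: [-0.9, -1.0, 4.5]
grip_width: 0.0536
gripper_force: 30.0
```

Emit:
{"name": "play_rows", "arguments": {"increments": [[0,0,-0.02,0,0,0,0.4],[0,0,0,0,0,0,0.3],[0,0,0,0,0,0,0.2],[0,0,0,0,0,0,0],[0,0,0,0,0,0,0],[0,0,0,0,0,0,0],[0,0,-0.4,0,0,0,0],[0,0,-0.8,0,0,0,0],[0,0,-1,0,0,0,0],[0,0,-1,0,0,0,0],[0,0,-1,0,0,0,0],[0,0,-1,0,0,0,0],[0,0,-1,0,0,0,0],[0,0,-0.6,0,0,0,0]]}}

```text
t: 39.9
position: [0.5814, -0.2853, 0.1925]
tool_rot: [3.141, 0.001, 0.004]
ft_force: [0.8, 0.3, 1.4]
grip_width: 0.0939
gripper_force: 0.0
```

Emit:
{"name": "play_rows", "arguments": {"increments": [[-0.377,-0.978,0,0,0,0,0],[-0.377,-0.978,0,0,0,0,0],[-0.377,-0.978,0,0,0,0,0],[-0.377,-0.978,0,0,0,0,0],[-0.377,-0.978,0,0,0,0,0],[-0.377,-0.978,0,0,0,0,0],[-0.377,-0.978,0,0,0,0,0],[-0.377,-0.978,0,0,0,0,0],[-0.377,-0.978,0,0,0,0,0],[-0.377,-0.978,0,0,0,0,0],[-0.377,-0.978,0,0,0,0,0],[-0.377,-0.978,0,0,0,0,0],[-0.377,-0.978,0,0,0,0,0],[-0.377,-0.978,0,0,0,0,0],[0,0,0,0,0,0,0],[0,0,0,0,0,0,0]]}}

```text
t: 41.5
position: [0.4485, 0.0571, 0.19]
tool_rot: [3.141, 0.003, 0.0]
ft_force: [0.4, -0.3, 0.3]
grip_width: 0.0938
gripper_force: 0.0
```

```bash
python3 look.py 8
python3 - <<'E'
from h import *
s=cv2.imread("pics/side8.png")
cv2.imwrite("pics/crop8.png",cv2.resize(s[110:260,180:360],(720,600),interpolation=cv2.INTER_CUBIC))
print("peg px expected side",proj("side",[[.449,.057,.084],[.4415,.0583,.084]]))
E
```

```text
red top [334.1, 131.8] [329, 126, 12, 12, 73] [ 0.7484 -0.2289  0.066 ]
red top [351.0, 218.1] [344, 211, 15, 15, 170] [ 0.4691 -0.2839  0.066 ]
red side [228.2, 144.3] [224, 133, 11, 20, 87] [ 0.7464 -0.2167  0.066 ]
red side [307.3, 153.9] [300, 149, 15, 13, 121] [ 0.4684 -0.2824  0.066 ]
red side [287.1, 216.8] [277, 210, 22, 15, 132] [0.4236 0.0186 0.066 ]
blue top [344.5, 193.1] [337, 186, 16, 15, 192] [ 0.5489 -0.2627  0.066 ]
blue side [179.7, 360.9] [173, 355, 14, 14, 136] [0.4783 0.5111 0.066 ]
yel side [249.4, 227.2] [241, 225, 21, 5, 56] [0.5209 0.0735 0.03  ]
41.6 [0.4488 0.0563 0.1898] [ 1.     -0.0002 -0.    ]
peg px expected side [[274.1017 219.0365]
 [276.3413 220.1736]]
```

View pics/crop8.png

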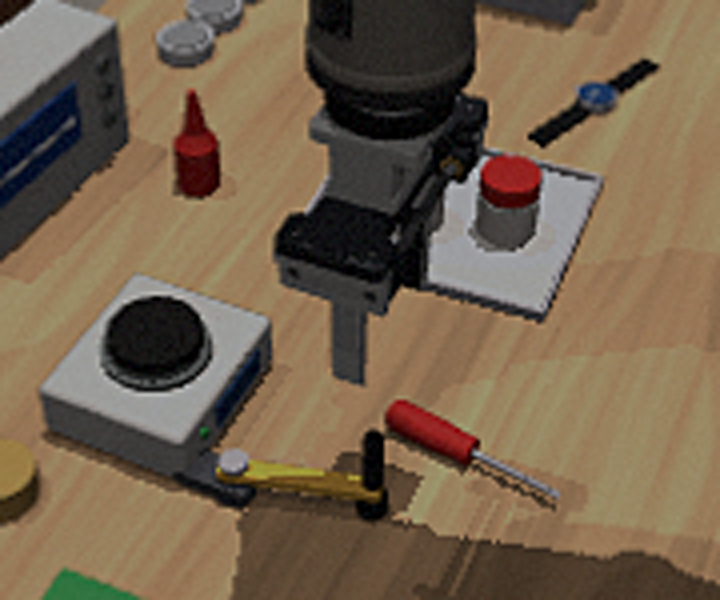

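The peg top is at crop (374,436), i.e. pixel (273.5,219), matching (0.449, 0.057). Blue has since been knocked from (0.581,-0.285) to about (0.549,-0.263), still in the tray as far as this view shows; I'll check it at the end. Next I pinch the peg.

Emit:
{"name": "play_rows", "arguments": {"increments": [[0,0,0.8,0,0,0,0],[0,0,0.8,0,0,0,0],[0,0,0.8,0,0,0,0],[0,0,0.8,0,0,0,0],[0,0,0.8,0,0,0,0],[0,0,0.8,0,0,0,0],[0,0,0.6,0,0,0,0],[0,0,0.3,0,0,0,0],[0,0,0,0,0,0,0.5],[0,0,0,0,0,0,0.7],[0,0,0,0,0,0,0.8],[0,0,0,0,0,0,1],[0,0,0,0,0,0,1],[0,0,0,0,0,0,1],[0,0,0,0,0,0,1],[0,0,0,0,0,0,1],[0,0,0,0,0,0,1],[0,0,0,0,0,0,1]]}}

```text
t: 43.4
position: [0.4486, 0.0571, 0.0472]
tool_rot: [-3.142, -0.001, 0.0]
ft_force: [0.8, 0.4, 0.3]
grip_width: 0.0174
gripper_force: 0.6
```

```bash
python3 - <<'E'
import numpy as np
th=np.radians(np.linspace(75.9,1.4,21)); p=.105*np.c_[-np.sin(th),-np.cos(th)]
d=np.diff(p,axis=0)/.025
print(np.round(np.c_[d[:,0],-d[:,1]],2).tolist())
E
```

```text
[[0.08, 0.26], [0.09, 0.26], [0.11, 0.25], [0.12, 0.24], [0.14, 0.23], [0.15, 0.22], [0.17, 0.21], [0.18, 0.2], [0.2, 0.19], [0.21, 0.18], [0.22, 0.16], [0.23, 0.15], [0.24, 0.13], [0.25, 0.12], [0.25, 0.1], [0.26, 0.09], [0.26, 0.07], [0.27, 0.05], [0.27, 0.03], [0.27, 0.02]]
```

Emit:
{"name": "play_rows", "arguments": {"increments": [[0,0,0,0,0,0,1],[0,0,0,0,0,0,1],[0.08,0.26,0,0,0,0,1],[0.09,0.26,0,0,0,0,1],[0.11,0.25,0,0,0,0,1],[0.12,0.24,0,0,0,0,1],[0.14,0.23,0,0,0,0,1],[0.15,0.22,0,0,0,0,1],[0.17,0.21,0,0,0,0,1],[0,0,0,0,0,0,1]]}}

```text
t: 44.4
position: [0.4704, 0.0142, 0.0472]
tool_rot: [3.141, -0.001, -0.0]
ft_force: [-3.3, -3.5, 5.1]
grip_width: 0.0152
gripper_force: 30.0
```

Emit:
{"name": "play_rows", "arguments": {"increments": [[0.17,0.21,0,0,0,0,1],[0.19,0.2,0,0,0,0,1],[0.21,0.18,0,0,0,0,1],[0.22,0.16,0,0,0,0,1],[0.23,0.15,0,0,0,0,1],[0.24,0.13,0,0,0,0,1],[0.25,0.12,0,0,0,0,1],[0.25,0.1,0,0,0,0,1],[0,0,0,0,0,0,1]]}}

```text
t: 45.3
position: [0.5155, -0.016, 0.0474]
tool_rot: [-3.141, -0.001, -0.002]
ft_force: [0.6, 3.6, 5.6]
grip_width: 0.0157
gripper_force: 30.0
```

Emit:
{"name": "play_rows", "arguments": {"increments": [[0.26,0.02,0,0,0,0,1],[0.26,0.03,0,0,0,0,1],[0.27,0.03,0,0,0,0,1],[0.27,0.02,0,0,0,0,1],[0.15,0,0,0,0,0,1],[0,0,0,0,0,0,1]]}}

```text
t: 45.9
position: [0.5449, -0.0209, 0.0474]
tool_rot: [3.139, -0.002, 0.0]
ft_force: [0.5, -11.4, 6.7]
grip_width: 0.0156
gripper_force: 30.0
```

Emit:
{"name": "play_rows", "arguments": {"increments": [[0.08,0.06,0,0,0,0,1],[0.08,0.02,0,0,0,0,1],[0.08,0,0,0,0,0,1],[0,0,0,0,0,0,1]]}}

```text
t: 46.3
position: [0.5488, -0.0212, 0.0472]
tool_rot: [3.14, -0.0, -0.005]
ft_force: [-14.3, -0.1, 18.3]
grip_width: 0.0158
gripper_force: 30.0
```

Emit:
{"name": "play_rows", "arguments": {"increments": [[0.08,0,0,0,0,0,1],[0,0,0,0,0,0,1],[0,0,0,0,0,0,1]]}}

```text
t: 46.6
position: [0.5493, -0.0212, 0.0471]
tool_rot: [3.14, -0.0, -0.009]
ft_force: [-22.8, 0.4, 25.4]
grip_width: 0.0156
gripper_force: 30.0
```

The stop is firm: the force rose to 23 N with no travel. I release, rise and move clear toward the robot's left, over free bench.

Emit:
{"name": "play_rows", "arguments": {"increments": [[0,0,0,0,0,0,0.7],[0,0,0,0,0,0,0.5],[0,0,0,0,0,0,0.2],[0,0,0,0,0,0,0],[0,0,0,0,0,0,0],[0,0,0,0,0,0,0],[0,0,-0.4,0,0,0,0],[0,0,-0.8,0,0,0,0],[0,0,-1,0,0,0,0],[0,0,-1,0,0,0,0],[0,0,-1,0,0,0,0],[0,0,-1,0,0,0,0],[0,0,-1,0,0,0,0],[0,0,-0.6,0,0,0,0]]}}

```text
t: 48.0
position: [0.5529, -0.0202, 0.2198]
tool_rot: [3.141, 0.001, 0.004]
ft_force: [1.1, -0.1, 0.4]
grip_width: 0.0938
gripper_force: 0.0
```

Emit:
{"name": "play_rows", "arguments": {"increments": [[0,-1,0,0,0,0,0],[0,-1,0,0,0,0,0],[0,-1,0,0,0,0,0],[0,-1,0,0,0,0,0],[0,-1,0,0,0,0,0],[0,-1,0,0,0,0,0],[0,-1,0,0,0,0,0],[0,-1,0,0,0,0,0],[0,-1,0,0,0,0,0],[0,-1,0,0,0,0,0],[0,-1,0,0,0,0,0],[0,-1,0,0,0,0,0],[0,-1,0,0,0,0,0],[0,0,0,0,0,0,0],[0,0,0,0,0,0,0]]}}

```text
t: 49.5
position: [0.5518, 0.3048, 0.2171]
tool_rot: [3.141, 0.003, -0.001]
ft_force: [0.1, 0.3, 0.3]
grip_width: 0.0941
gripper_force: 0.0
```

```bash
python3 look.py 9
python3 - <<'E'
from h import *
t=cv2.imread("pics/top9.png");s=cv2.imread("pics/side9.png")
b=lambda a:cv2.resize(a,(400,300),interpolation=cv2.INTER_CUBIC)
o=np.vstack([np.hstack([b(t[135:216,210:318]),b(t[155:245,290:410])]),np.hstack([b(s[170:245,180:280]),b(s[125:200,240:340])])])
cv2.imwrite("pics/crop9.png",o)
E
```

```text
red top [333.8, 131.7] [328, 126, 12, 12, 81] [ 0.7487 -0.2279  0.066 ]
red top [351.1, 218.0] [344, 211, 15, 15, 169] [ 0.4694 -0.2842  0.066 ]
red top [269.4, 226.6] [265, 216, 10, 22, 134] [ 0.438  -0.0231  0.066 ]
red side [228.2, 146.9] [224, 133, 10, 26, 113] [ 0.7391 -0.2033  0.066 ]
red side [307.3, 154.4] [300, 149, 15, 13, 137] [ 0.4675 -0.2798  0.066 ]
red side [287.1, 217.1] [277, 210, 22, 15, 138] [0.4232 0.0197 0.066 ]
blue top [344.5, 193.1] [337, 186, 16, 15, 191] [ 0.5489 -0.2627  0.066 ]
blue side [283.8, 150.9] [277, 147, 15, 9, 109] [ 0.5494 -0.2638  0.066 ]
blue side [179.7, 360.9] [173, 355, 14, 14, 137] [0.4783 0.5111 0.066 ]
yel top [254.3, 191.6] [242, 189, 26, 6, 120] [0.5516 0.0285 0.03  ]
yel side [246.5, 214.2] [239, 206, 17, 19, 99] [0.5519 0.0304 0.03  ]
49.6 [0.5524 0.3036 0.2172] [ 1.     -0.0003 -0.0002]
```

View pics/crop9.png

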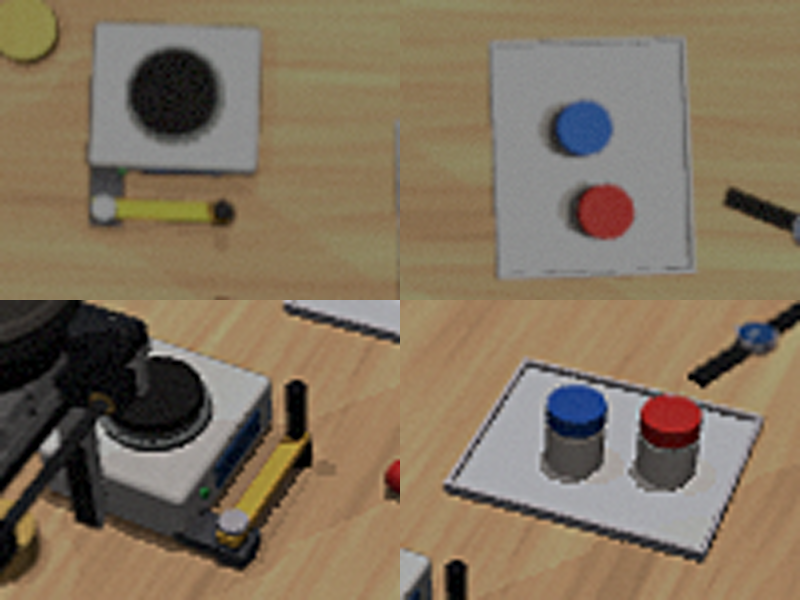

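Both jars stand upright inside the tray (crop (583,128) and (605,212)). The brace lies parallel to the front, with the hinge at (104,208) and the peg at (223,211), and the robot is clear. I hand in the job.

```bash
python3 -c "
from rig import robot
print(robot.close_job())"
```

```text
the job is handed in; nothing more can be done
None
```

I shook red, then blue (no yellow or green jar was there), each held fully down for about 2.5 s; both stand upright in the tray, the brace is folded back to its stop, and the job is handed in at about 50 s.

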